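# Two tins from the gravity-feed tin dispenser

## Robot

A 7-joint arm with a two-finger parallel gripper is mounted at the origin on a cart in front of the work surface, level with it; the furniture and walls round the work are solid. World frame = base frame: x ahead of the robot, y to its left, z up, the work surface at z = 0. Lengths are in m, angles in rad, forces in N, time in s.
With the tool pointing down it reaches from about 0.4 to 0.875 m from the base axis. Payload 4.4 kg.
Tool frame: the origin (TCP) lies at the very end of the fingers, on their centre line; the grasp point (between the pads) lies 19 mm behind it (r.tcp_to_grasp is the distance from the TCP to the grasp point, in m); z points along the fingers, y is the line along which they close (so a half turn about z gives the same grasp; the last joint's range is limited). The gripper opens to 85 mm and grips with 20 to 120 N. Pads are 22 mm wide; open, the fingers measure 114 mm over their backs; the gripper's body (76 mm by 85 mm) begins 54 mm behind the grasp point. The pads swing forward as they close: fully open they stand 13 mm farther back than shut.
Start: joints at [-0.066, 0.628, 0.038, 1.517, -0.027, 0.996, -0.02], TCP at [0.65, 0, 0.211] pointing down, gripper open.
Joint ranges: [-3.06, 3.06], [-0.37, 2.12], [-1.25, 1.32], [0.18, 2.47], [-1.1, 4.24], [0.23, 1.98], [-2.94, 2.94]. Speed limits (rad/s): [2.57, 2.57, 3.14, 3.14, 3.14, 3.14, 3.14].

## Interface

Orientations are given as a rotation vector (axis times angle).
In Python, from cell import r gives the robot as it stands.
- The arm moves only by the tool arm_command, never from a script. Its arguments are lists of equal length, an entry for each row: "grip": the closure, from 0 (fully open) to 1 (shut); "delta_pos": the shift along the tool's x, y, z in mm, a list of three; "roll": the turn about the tool's z in degrees. A call has 1 to 20 rows; each row shifts and turns the commanded pose from where the row before left it, along the tool's axes as they then stand; what a row does not reach is not made up. A row lasts 1/8 s, in which the tool goes at most 62.5 mm and 10.7 degrees, less where a joint would pass 70% of its speed; a pose out of reach is approached as far as the arm can. A call is refused whole if a number of a shift passes 62.5 or a number of a turn 10.7, either way. A call with a gripper value outside its range is refused whole. The fingers move at their own pace and stop on an object; "squeeze" is the grip in N (left out, the last holds). Time passes only in rows, so rows that do not move let the fingers close. It gives the time, the measured TCP pose, the force, the opening and the grip force at its end, in the units of the state.
- r.get_state(): the state, without advancing time (a new reading comes with each control period).
- r.capture(name): name is "scene" or "side" or "wrist"; returns a dict with "color" (384x512x3 uint8, red, green, blue), "fov_y" (degrees; the focal length in pixels is half the picture's height over the tangent of half this angle, whatever the lens; pixels are square), "cx", "cy" (the principal point, pixels), "extrinsics" (4x4, takes a point from world to camera coordinates). Camera axes: x right, y down, z forward; pixel columns grow to the right and rows downward; lengths in m; the calibration is good to about 2 mm. A picture is of the moment at which its call begins. There is no depth.
- r.hand_in(): hands the job in; it is judged then, once.
The state is a dict: "time_s": time; "joint_pos": joint angles; "joint_vel": joint speeds; "effort": joint torques, N m; "tcp_pos": TCP position; "eef_rot": TCP orientation; "force": force on the tool from outside, world axes, zero at the start; "moment": the same for the moment, N m; "finger_gap": finger opening in m; "grip_force": force on a finger pad.
Only numpy, scipy, OpenCV 4.12 (cv2) and the standard library are available. Lean on these libraries where they do the work, as an engineer would, in place of code of your own. Each camera call takes 0.05 s, during which the arm holds its last target. There are 200 camera calls.

## Task

Get two tins out of the gravity-feed tin dispenser, one after the other: with the fingertips press the paddle of its rocking lever right down so that the gate at the other end lifts, keep it down until a tin has rolled out into the pick-up tray, and let the paddle come fully up so that the next tin moves up to the gate before you press again. Finish with the paddle up, both tins lying in the tray and the third waiting behind the shut gate. Work only the paddle: do not touch the tins or the gate, and leave the things standing round it where they are.

Things in the scene. Friction and masses are not known exactly. Their poses are not given: they have to be found in the camera images.
- dispenser: tin dispenser, fixed: white sheet-steel channel on wire legs, 427 mm long, 127 mm wide (inside 116). Origin: centre of its footprint on the worktop; x along the channel from low to high end, z up. Its floor slopes 0.14 rad down to -x. Side walls 26 mm high; two side brackets at x = 0, 155 mm tall, carry the lever's cross axle at x = -2, z = 140 mm. End walls at x = -210 mm (44 mm lip) and +210 mm
- rocker (a joint): turn of the lever about its axle, rad: 0 = paddle up, gate shut (spring-held); 0.72 = paddle down on its stop, gate up. Past 0.65 a tin passes below the gate while a roller under the paddle side holds the next one back until the paddle is let up. Needs about 5 N at first, 9 N at the stop; springs back by itself. The next tin reaches the gate within 1 s, a released tin rests in the tray within 2 s
- paddle: grey ribbed press plate on the lever over the channel's high half, 46 mm along the channel, 54 mm wide, 8 mm thick; origin: centre of its upper face. From the axle this lies 55 mm to the dispenser's +x and 56 mm up at rest (196 mm over the worktop), 78 mm to +x and 6 mm up when fully down: an arc of 78 mm radius. Its +x edge is tilted 0.36 rad up at rest, 0.36 down at the stop
- gate: steel flap 100 mm wide, 50 mm tall with a free roller along its lower edge, on the lever's other end, hanging across the channel in front of the first waiting tin. Its origin lies on the lever's axle; the flap hangs 41 mm from it towards the low end and turns with the lever. Not to be touched
- gate_place (a point): where the axis of a tin waiting at the shut gate crosses the channel's middle: x = 5, z = 88 mm in the dispenser's frame
- tray_front_place (a point): the same for a tin at rest against the lip of the pick-up tray, the part of the channel between gate and lip, room for two tins: x = -173, z = 63 mm
- tray_back_place (a point): the same for a second tin at rest in the tray behind that one: x = -98, z = 73 mm
- tin_first: food tin lying on its side across the channel, 75 mm across, 110 mm long, 0.48 kg: the one at the gate at the start. Origin: centre of its round end at the dispenser's +y side, on the tin's axis, 55 mm from its middle; own z along the axis towards the dispenser's -y side
- tin_second: food tin lying on its side across the channel, 75 mm across, 110 mm long, 0.48 kg: the next behind it at the start. Origin: centre of its round end at the dispenser's +y side, on the tin's axis, 55 mm from its middle; own z along the axis towards the dispenser's -y side
- tin_third: food tin lying on its side across the channel, 75 mm across, 110 mm long, 0.48 kg: the last, at the high end at the start; stays in the dispenser. Origin: centre of its round end at the dispenser's +y side, on the tin's axis, 55 mm from its middle; own z along the axis towards the dispenser's -y side
- salt_shaker: glass salt shaker with grey domed top, 44 mm across, 90 mm tall, a bystander near the dispenser; origin at the centre of its base
- spice_jar: glass spice jar with red cap, 45 mm across, 106 mm tall, a bystander near the dispenser; origin at the centre of its base
- jam_jar: jam jar with yellow lid, 66 mm across, 100 mm tall, a bystander near the dispenser; origin at the centre of its base
- tumbler: clear drinking glass, 80 mm across, 91 mm tall, a bystander near the dispenser; origin at the centre of its base
- tin_flat: flat fish tin standing on its base, 86 mm across, 40 mm tall, a bystander near the dispenser; origin at the centre of its base
- mug: orange mug, 81 mm across the body, 120 mm over the handle, 101 mm tall, a bystander near the dispenser; origin at the centre of its base
Not all that is in view belongs to the job. Leave any blue or green look-alike of the tin_third alone.

How it is judged:
On the way, in this order (a step that is already met when the one before it is completed fails the run):
1. the first tin has rolled out past the gate into the tray, the paddle still held down by the fingers and the second tin held back (x of tin_first in the frame of dispenser below -0.085 m and x of tin_second in the frame of dispenser above 0 m and value of joint rocker above 0.3 rad and contact force between the fingers and paddle above 1 N), for 0.1 s.
2. the paddle is fully up again and the second tin waits at the shut gate (value of joint rocker below 0.06 rad and x of tin_second in the frame of dispenser between -0.007 and 0.017 m), for 0.2 s.
3. the second tin has rolled out past the gate into the tray, the paddle still held down by the fingers and the third tin held back (x of tin_second in the frame of dispenser below -0.085 m and x of tin_third in the frame of dispenser above 0 m and value of joint rocker above 0.3 rad and contact force between the fingers and paddle above 1 N), for 0.1 s.
At the end, for the whole second after the job is handed in: the paddle is up (lever within 0.06 rad of rest), the first tin lies against the tray's lip and the second behind it (each within 15 mm of those places), the third waits at the shut gate within 12 mm, heights within 10 mm, all slower than 30 mm/s (value of joint rocker below 0.06 rad and x of tin_first in the frame of dispenser between -0.188 and -0.158 m and x of tin_second in the frame of dispenser between -0.114 and -0.083 m and x of tin_third in the frame of dispenser between -0.007 and 0.017 m and z of tin_first in the frame of dispenser between 0.053 and 0.073 m and z of tin_second in the frame of dispenser between 0.063 and 0.083 m and z of tin_third in the frame of dispenser between 0.078 and 0.098 m and linear speed of each of tin_first, tin_second, tin_third below 0.03 m/s); the robot touches nothing.
It fails at once if the paddle was pushed with another part of the arm than the fingers (contact force between the arm and paddle above 2 N).
It fails at once if the hand pushed or took hold of a tin (contact force between any of the arm, the fingers and tin_first above 1 N or contact force between any of the arm, the fingers and tin_second above 1 N or contact force between any of the arm, the fingers and tin_third above 1 N).
It fails at once if the gate was worked by hand instead of by the paddle (contact force between any of the fingers, the arm and gate above 1 N).
It fails at once if a tin was lifted out of the channel, or the third tin was let out too (height (world z) of any of tin_first, tin_second, tin_third above 0.15 m or x of tin_third in the frame of dispenser below -0.06 m).
It fails at once if a bystander was pushed more than 15 mm or tipped (distance of any of salt_shaker, spice_jar, jam_jar, tumbler, tin_flat, mug from where it was at the start of the episode above 0.015 m or angle between any of salt_shaker, spice_jar, jam_jar, tumbler, tin_flat, mug's own z axis and vertical above 0.3 rad).
It also fails if it takes over 58 s, if anything falls off the work surface, if the arm or the gripper's body presses on something with over 40 N, if the wrist force passes 120 N, or if a joint passes its speed limit or range.

## Working session

There is one attempt and no reset: what is moved stays moved. The work goes in short steps, Python scripts to look and compute and a tool call to move; the robot and the scene stay as the last step left them, time stands still between calls to the robot, and variables do not carry over. Pictures are saved under pics/ and viewed, at most 10 in all, crops included, and the job is handed in when it is done.

Besides the shell and the picture viewer there is one more tool, called after "Call:" by a JSON object that holds its "name" and its "arguments", one argument or row to a line. arm_command: Moves the arm, as the interface text tells. Its arguments: {"type":"object","properties":{"grip":{"type":"array","items":{"type":"number"}},"delta_pos":{"type":"array","items":{"type":"array","items":{"type":"number"}}},"roll":{"type":"array","items":{"type":"number"}},"squeeze":{"type":"number"}},"required":["grip","delta_pos","roll"]}

```bash
mkdir -p pics; python3 - <<'E'
from cell import r
import cv2,numpy as np
for n in ("scene","side"):
    c=r.capture(n); cv2.imwrite(f"pics/{n}0.png",cv2.resize(c["color"][:,:,::-1],(800,600),interpolation=cv2.INTER_CUBIC))
    np.savez(f"{n}.npz",**c); print(n,c["fov_y"],c["cx"],c["cy"],np.round(c["extrinsics"],3).tolist())
s=r.get_state();print(s["time_s"],s["tcp_pos"],s["eef_rot"],s["finger_gap"])
E
```

```text
scene 56.414192280832836 257.43799625804394 184.97539065018034 [[-0.796, -0.605, 0.011, 0.475], [-0.329, 0.417, -0.847, 0.274], [0.508, -0.678, -0.531, 0.966], [0.0, 0.0, 0.0, 1.0]]
side 46.70369517693955 255.60549274468954 192.92330602341377 [[0.886, -0.464, 0.006, -0.457], [-0.28, -0.545, -0.79, 0.294], [0.369, 0.699, -0.613, 1.21], [0.0, 0.0, 0.0, 1.0]]
0.1 [6.49432656e-01 5.92355571e-05 2.09899429e-01] [-2.22056147e+00 -2.22066162e+00  1.84167976e-03] 0.08547347308911027
```

View pics/scene0.png

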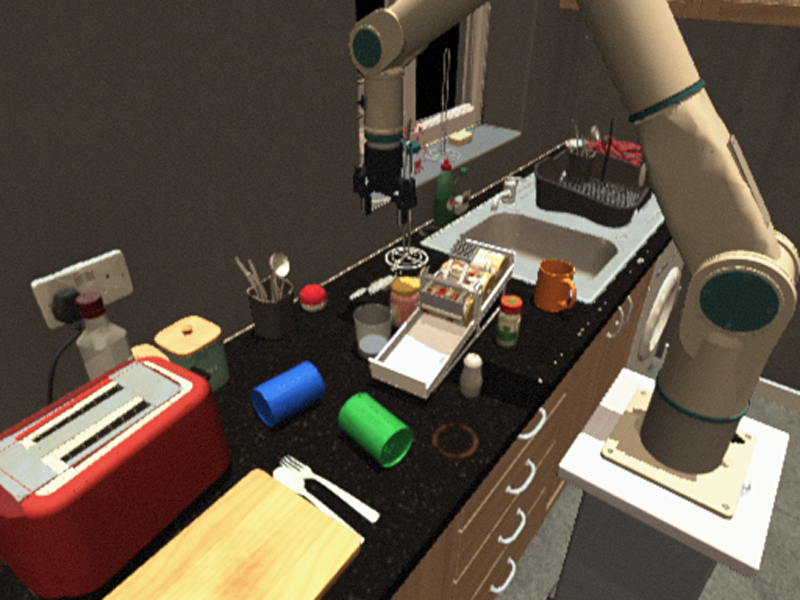

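View pics/side0.png

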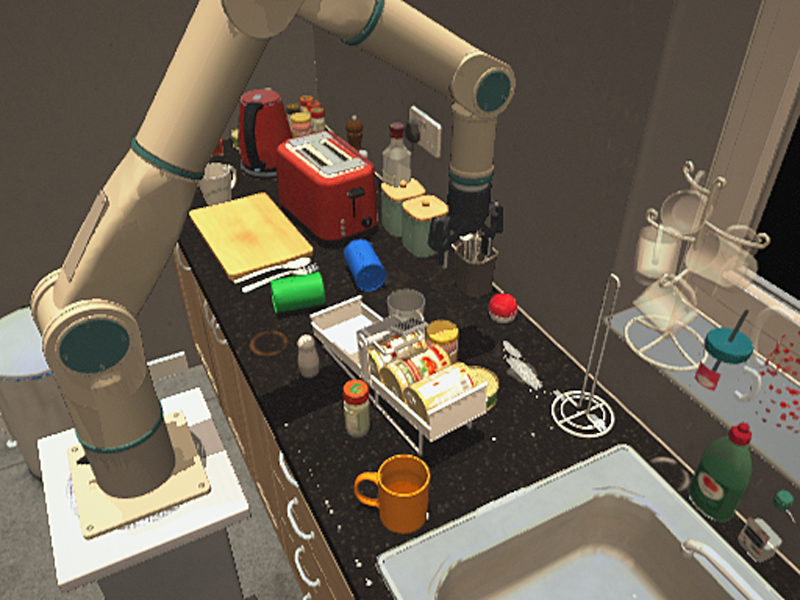

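```bash
python3 - <<'E'
import cv2,numpy as np
for n,(x,y,w,h) in (("scene",(225,145,128,96+16)),("side",(190,180,136,112))):
    c=np.load(n+".npz")["color"][y:y+h,x:x+w,::-1]
    k=5; cv2.imwrite(f"pics/{n}_crop.png",cv2.resize(c,None,fx=k,fy=k,interpolation=cv2.INTER_CUBIC))
E
```

```text
(no output)
```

View pics/scene_crop.png

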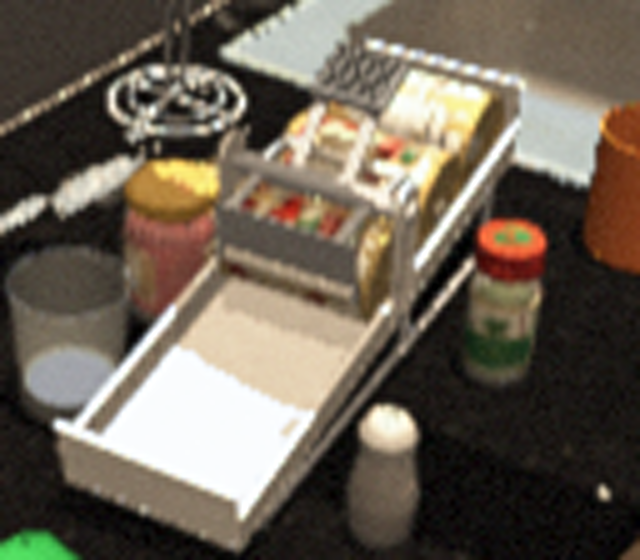

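View pics/side_crop.png

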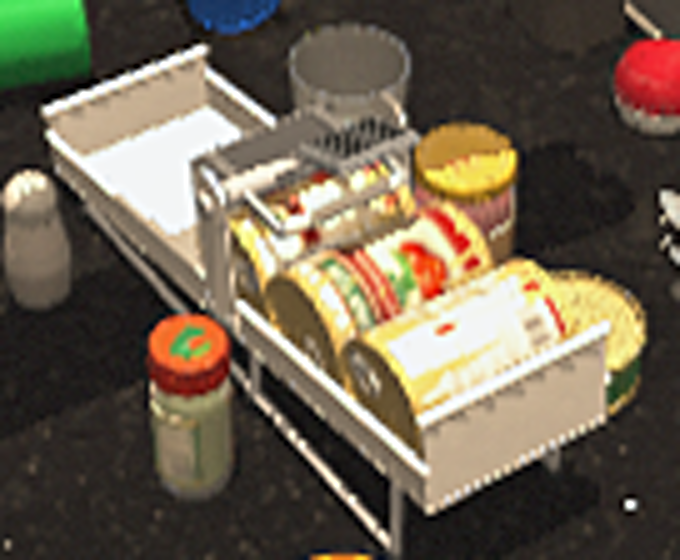

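```bash
cat > h.py <<'E'
import numpy as np,cv2
from scipy.optimize import least_squares
OFF={"scene":(225,145),"side":(190,180)}
C={n:dict(np.load(n+".npz")) for n in OFF}
def proj(n,P):
    c=C[n];f=192/np.tan(np.radians(c["fov_y"])/2);E=c["extrinsics"]
    q=E[:3,:3]@np.asarray(P)+E[:3,3]; return f*q[:2]/q[2]+[c["cx"],c["cy"]]
def crop(n,u,v): return np.array([u/5+OFF[n][0]-.4,v/5+OFF[n][1]-.4])
def W(p,d):
    c,s=np.cos(p[2]),np.sin(p[2]); x,y,z=np.array(d)/1000; return [p[0]+c*x-s*y,p[1]+s*x+c*y,z]
E
python3 - <<'E'
from h import *
pts=[("scene",58,425,(-213,63.5,62)),("scene",243,515,(-213,-63.5,62)),("scene",240,550,(-213,-63.5,19)),
("side",45,110,(-213,-63.5,62)),("side",205,48,(-213,63.5,62)),("side",430,512,(213,-63.5,78)),("side",605,413,(213,63.5,78)),
("scene",405,190,(0,-62,155)),("scene",230,135,(0,62,155)),("side",205,157,(0,-62,155))]
f=lambda p:np.concatenate([proj(n,W(p,d))-crop(n,u,v) for n,u,v,d in pts])
s=min((least_squares(f,[.65,-.1,a],loss="soft_l1") for a in(-1.2,-1.6,-2)),key=lambda s:s.cost)
print(s.x,s.cost);print(np.round(f(s.x).reshape(-1,2),1).tolist())
np.save("pose.npy",s.x)
g=lambda P:np.concatenate([proj("scene",P)-crop("scene",362,75),proj("side",P)-crop("side",358,138)])
t=least_squares(g,[.65,-.1,.19]);print("paddle tri",t.x,t.fun)
c,si=np.cos(s.x[2]),np.sin(s.x[2]);d=t.x[:2]-s.x[:2];print("in disp",c*d[0]+si*d[1],-si*d[0]+c*d[1])
for y in(-30,0,30):print(y,W(s.x,(53,y,196)),[(proj(n,W(s.x,(53,y,196)))-OFF[n]+.4)*5 for n in OFF])
E
```

```text
[ 0.48806497 -0.01486397 -1.45091708] 10.10294954622042
[[-1.2, 0.4], [-0.5, -2.7], [-0.4, 1.6], [-1.4, 0.7], [-0.4, -0.1], [-0.7, 0.3], [1.5, 0.1], [0.1, 0.0], [0.2, 0.6], [0.8, 4.8]]
paddle tri [ 0.49398601 -0.07105558  0.19531963] [-0.49829328 -0.50652004 -0.40112577  0.44961511]
in disp 0.05649643851229274 -0.0008415431609546014
-30 [np.float64(0.46461867413760244), np.float64(-0.07107136547387942), np.float64(0.196)] [array([398.65477269,  84.91385571]), array([308.50722274, 155.06034037])]
0 [np.float64(0.4944033666745539), np.float64(-0.06748359590501551), np.float64(0.196)] [array([356.09977806,  73.38142868]), array([353.61973722, 135.39252036])]
30 [np.float64(0.5241880592115055), np.float64(-0.06389582633615161), np.float64(0.196)] [array([314.46816538,  62.09923866]), array([397.74822221, 116.15371025])]
```

The things that could be mistaken for the target in the scene crop are the grey ribbed plate at (362,75), the grey gate flap at (290,235), and the cross bar and brackets at (320,170). In the full view there are also blue and green tins at (288,393) and (375,430). The ribbed plate over the high half is the paddle. Both crops show it, and it triangulates to disp x = 56, y = -1, z = 195 mm, which matches the description. I'll shut the fingers and move above it.

Call:
{"name": "arm_command", "arguments": {
  "grip": [1,1,1,1,1,1,1,1,1],
  "delta_pos": [
    [0,0,-25],
    [-14,-31,0],
    [-14,-31,0],
    [-14,-31,0],
    [-14,-31,0],
    [-14,-31,0],
    [0,0,0],
    [0,0,0],
    [0,0,0]
  ],
  "roll": [0,0,0,0,0,0,-7,0,0]
}}

```text
time_s: 1.23
tcp_pos: [0.4953, -0.0698, 0.2356]
eef_rot: [-2.083, -2.351, -0.0]
force: [-0.2, 0.4, 0.4]
finger_gap: -0.0002
grip_force: 0.0
```

```bash
python3 - <<'E'
from cell import r
import cv2,numpy as np
a=[]
for n,(x,y,w,h) in (("scene",(225,95,128,160)),("side",(190,130,128,160))):
    c=r.capture(n)["color"][y:y+h,x:x+w,::-1]; a.append(cv2.resize(c,None,fx=3,fy=3,interpolation=cv2.INTER_CUBIC))
cv2.imwrite("pics/above.png",np.hstack(a))
s=r.get_state()
from scipy.spatial.transform import Rotation as R
m=R.from_rotvec(s["eef_rot"]).as_matrix();print(s["tcp_pos"],s["force"],s["finger_gap"],np.round(m,3).tolist())
p=np.load("pose.npy");c,q=np.cos(p[2]),np.sin(p[2]);d=s["tcp_pos"][:2]-p[:2];print("disp",c*d[0]+q*d[1],-q*d[0]+c*d[1])
E
```

```text
[ 0.49522224 -0.06973608  0.23549182] [ 0.37676169  0.48203446 -0.0269857 ] -0.00011619938575485348 [[-0.121, 0.993, -0.0], [0.993, 0.121, 0.0], [0.0, -0.0, -1.0]]
disp 0.0553342476471019 0.0005436150704530313
```

View pics/above.png

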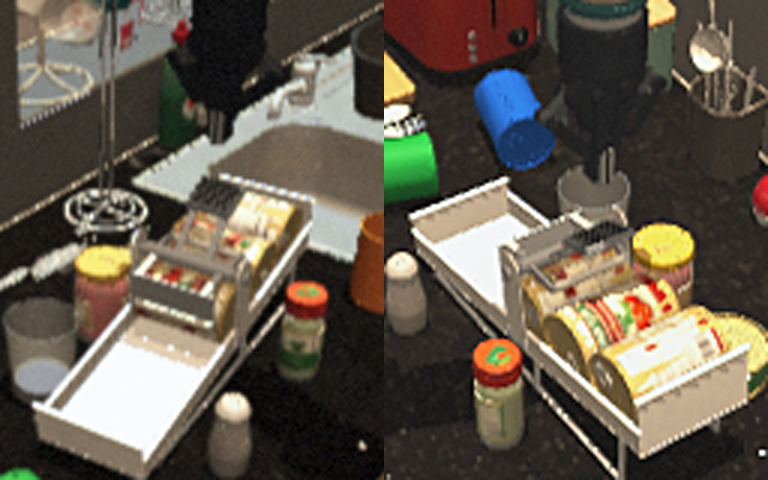

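The shut fingertips stand above the paddle: in the scene half they are at (213,135) over the plate at (213,195). Next I press along the arc.

Call:
{"name": "arm_command", "arguments": {
  "grip": [1,1,1,1,1,1,1,1,1],
  "delta_pos": [
    [0,0,20],
    [0,0,15],
    [-4,0,9],
    [-5,0,9],
    [-4,0,9],
    [-4,0,9],
    [-2,0,9],
    [-2,0,9],
    [0,0,0]
  ],
  "roll": [0,0,0,0,0,0,0,0,0]
}}

```text
time_s: 2.45
tcp_pos: [0.4992, -0.0952, 0.1476]
eef_rot: [2.082, 2.345, -0.001]
force: [-1.4, -7.5, 9.0]
finger_gap: -0.0001
grip_force: 4.6
```

```bash
cat > look.py <<'E'
from cell import r
import cv2,numpy as np,sys
a=[]
for n,(x,y,w,h) in (("scene",(225,95,128,160)),("side",(190,130,128,160))):
    c=r.capture(n)["color"][y:y+h,x:x+w,::-1]; a.append(cv2.resize(c,None,fx=3,fy=3,interpolation=cv2.INTER_CUBIC))
cv2.imwrite(f"pics/{sys.argv[1]}.png",np.hstack(a))
s=r.get_state();print(s["time_s"],s["tcp_pos"],s["force"])
E
python3 look.py down1
```

```text
2.55 [ 0.49918392 -0.0950394   0.14797379] [ 0.07746992 -6.64973419  9.45660885]
```

View pics/down1.png

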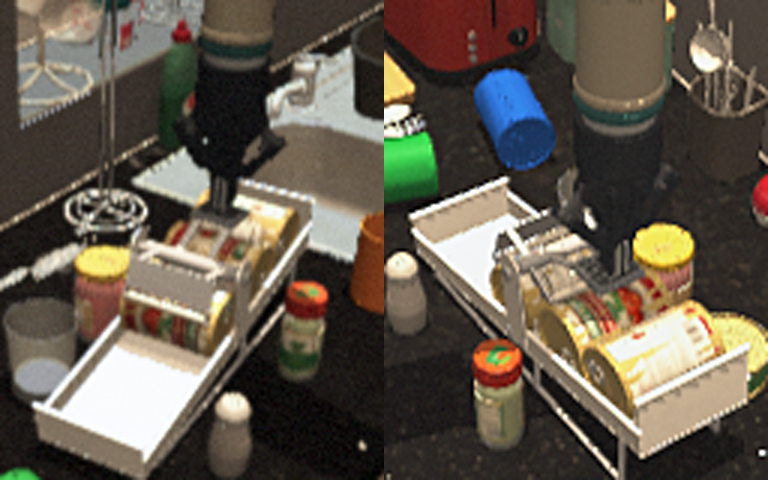

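The gate is up and the first tin is rolling under it, at (175,320). The force is about 9 N. I'll press slightly more and hold.

Call:
{"name": "arm_command", "arguments": {
  "grip": [1,1,1,1,1,1,1,1,1,1,1,1,1,1],
  "delta_pos": [
    [0,0,3],
    [0,0,0],
    [0,0,0],
    [0,0,0],
    [0,0,0],
    [0,0,0],
    [0,0,0],
    [0,0,0],
    [0,0,0],
    [0,0,0],
    [0,0,0],
    [0,0,0],
    [0,0,0],
    [0,0,0]
  ],
  "roll": [0,0,0,0,0,0,0,0,0,0,0,0,0,0]
}}

```text
time_s: 4.3
tcp_pos: [0.4993, -0.0956, 0.1452]
eef_rot: [2.081, 2.344, -0.001]
force: [-0.4, -8.8, 9.2]
finger_gap: -0.0
grip_force: 4.9
```

```bash
python3 look.py down2
```

```text
4.4 [ 0.49938504 -0.09560379  0.1452476 ] [-0.70283474 -9.07443086  8.9761309 ]
```

View pics/down2.png

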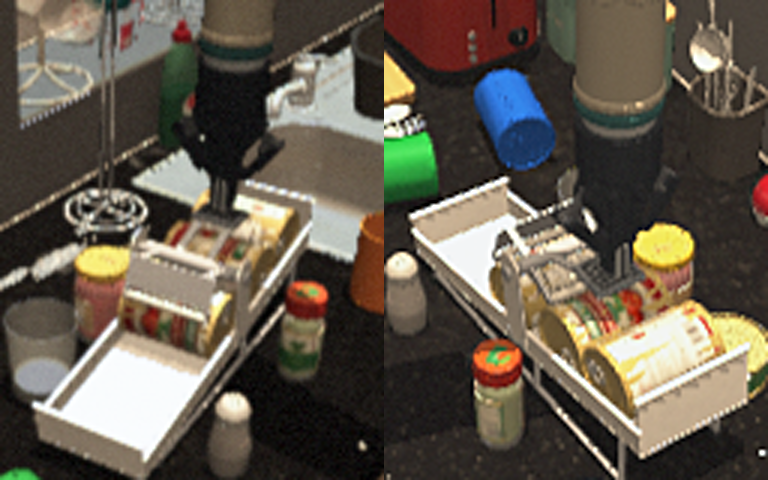

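The tin is still nipped under the gate, so the lever is just short of its stop. I'll press further.

Call:
{"name": "arm_command", "arguments": {
  "grip": [1,1,1,1],
  "delta_pos": [
    [-1,0,3],
    [0,0,3],
    [0,0,0],
    [0,0,0]
  ],
  "roll": [0,0,0,0]
}}

```text
time_s: 4.9
tcp_pos: [0.4996, -0.0967, 0.1391]
eef_rot: [2.081, 2.344, -0.001]
force: [-0.8, -8.4, 7.1]
finger_gap: -0.0001
grip_force: 4.7
```

```bash
python3 - <<'E'
from cell import r
import cv2,numpy as np
a=[]
for n,(x,y,w,h) in (("scene",(260,140,75,80)),("side",(220,180,75,80))):
    c=r.capture(n); np.savez(n+"_d.npz",**c); c=c["color"][y:y+h,x:x+w,::-1]; a.append(cv2.resize(c,None,fx=5.3,fy=5.3,interpolation=cv2.INTER_CUBIC))
cv2.imwrite("pics/down3.png",np.hstack(a))
from h import *
s=r.get_state();p=np.load("pose.npy");print(s["joint_pos"])
for n,o in (("scene",(260,140)),("side",(220,180))):
    q=lambda P:np.round((proj(n,P)-o+.4)*5.3).tolist()
    print(n,"tcp",q(s["tcp_pos"]),"paddle@.72",q(W(p,(76,0,146))),"edges",q(W(p,(97.5,0,138))),q(W(p,(54.5,0,154))))
E
```

```text
[ 0.12438336  0.5283508   0.01208858  1.98667978 -0.00262645  0.62116466
  0.25558643]
scene tcp [203.0, 164.0] paddle@.72 [202.0, 160.0] edges [215.0, 156.0] [188.0, 163.0]
side tcp [249.0, 255.0] paddle@.72 [240.0, 240.0] edges [263.0, 274.0] [216.0, 206.0]
```

View pics/down3.png

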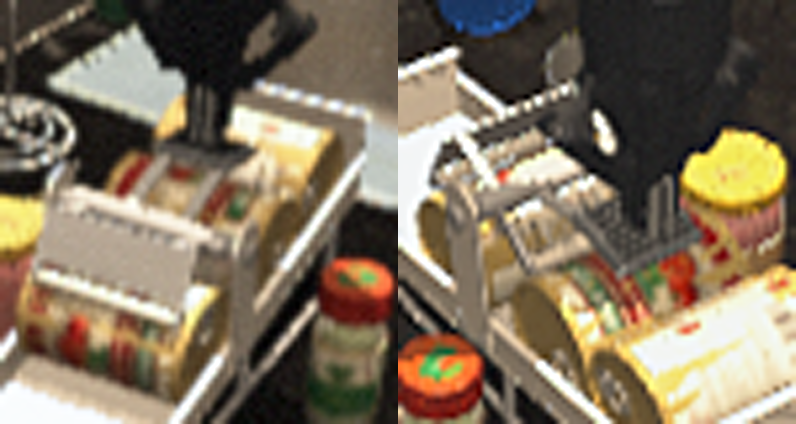

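The finger sits on the outer half of the paddle, at (655,230) in the side half, and the plate is still slightly above its predicted fully-down position. I'll press straight on down.

Call:
{"name": "arm_command", "arguments": {
  "grip": [1,1,1,1],
  "delta_pos": [
    [1,0,2],
    [1,0,2],
    [0,0,0],
    [0,0,0]
  ],
  "roll": [0,0,0,0]
}}

```text
time_s: 5.5
tcp_pos: [0.4998, -0.095, 0.1352]
eef_rot: [2.081, 2.343, -0.001]
force: [1.1, -9.2, 6.9]
finger_gap: -0.0002
grip_force: 4.9
```

Call:
{"name": "arm_command", "arguments": {
  "grip": [1,1,1,1],
  "delta_pos": [
    [-2,0,1],
    [-2,0,1],
    [0,0,0],
    [0,0,0]
  ],
  "roll": [0,0,0,0]
}}

```text
time_s: 6.0
tcp_pos: [0.4998, -0.0956, 0.133]
eef_rot: [2.081, 2.348, 0.002]
force: [-0.2, -1.6, 7.6]
finger_gap: -0.0
grip_force: 4.3
```

```bash
python3 - <<'E'
from cell import r
import cv2,numpy as np
from h import *
s=r.get_state();print(s["time_s"],s["tcp_pos"],s["force"],s["moment"])
p=np.load("pose.npy")
for n in OFF:
    a=np.load(n+"_d.npz")["color"];c=r.capture(n);np.savez(n+"_e.npz",**c)
    d=cv2.GaussianBlur(cv2.absdiff(a,c["color"]),(5,5),0).max(2)
    ys,xs=np.where(d>35);print(n,len(ys),(xs.min(),xs.max(),ys.min(),ys.max()) if len(ys) else "")
    q=lambda P:np.round(proj(n,P)).tolist()
    print("tray front/back/gate",[q(W(p,P)) for P in((-173,0,100),(-98,0,110),(5,0,125))])
E
```

```text
6.0 [ 0.49984022 -0.09562104  0.1329591 ] [-0.22314801 -1.62735001  7.6382525 ] [-0.45983811  0.04218088 -0.022512  ]
scene 2138 (np.int64(256), np.int64(489), np.int64(0), np.int64(229))
tray front/back/gate [[260.0, 220.0], [273.0, 204.0], [288.0, 185.0]]
side 2830 (np.int64(38), np.int64(291), np.int64(0), np.int64(255))
tray front/back/gate [[220.0, 193.0], [232.0, 202.0], [251.0, 217.0]]
```

```bash
cat > chk.py <<'E'
from h import *
import sys
from cell import r
p=np.load("pose.npy")
def patch(im,n,P):
    u,v=np.round(proj(n,W(p,P))).astype(int);return im[v-3:v+4,u-3:u+4].reshape(-1,3).mean(0).round().astype(int).tolist()
for n in OFF:
    c=r.capture(n)["color"]
    for nm,P in dict(front=(-173,0,100),back=(-98,0,110),gap=(-135,0,60)).items():
        print(n,nm,"t0",patch(C[n]["color"],n,P),"now",patch(c,n,P))
s=r.get_state();print(s["time_s"],s["tcp_pos"].round(4),s["force"].round(1))
E
python3 chk.py
```

```text
scene front t0 [250, 252, 253] now [150, 131, 106]
scene back t0 [193, 172, 146] now [249, 249, 242]
scene gap t0 [250, 252, 253] now [162, 142, 118]
side front t0 [141, 134, 123] now [142, 135, 123]
side back t0 [200, 193, 183] now [229, 229, 219]
side gap t0 [242, 244, 245] now [203, 200, 184]
6.2 [ 0.4998 -0.0956  0.133 ] [ 0.5 -1.6  7.2]
```

Call:
{"name": "arm_command", "arguments": {
  "grip": [1,1,1,1,1,1,1,1],
  "delta_pos": [
    [0,0,1],
    [0,0,0],
    [0,0,0],
    [0,0,0],
    [0,0,0],
    [0,0,0],
    [0,0,0],
    [0,0,0]
  ],
  "roll": [0,0,0,0,0,0,0,0]
}}

```text
time_s: 7.2
tcp_pos: [0.4999, -0.0958, 0.1321]
eef_rot: [2.08, 2.348, 0.002]
force: [0.4, -3.0, 8.3]
finger_gap: -0.0
grip_force: 4.6
```

```bash
python3 chk.py; python3 look.py out1
```

```text
scene front t0 [250, 252, 253] now [248, 238, 214]
scene back t0 [193, 172, 146] now [232, 225, 212]
scene gap t0 [250, 252, 253] now [221, 178, 124]
side front t0 [141, 134, 123] now [218, 209, 178]
side back t0 [200, 193, 183] now [213, 149, 111]
side gap t0 [242, 244, 245] now [155, 127, 98]
7.3 [ 0.4999 -0.0958  0.132 ] [ 1.2 -1.8  8.9]
7.4 [ 0.49985137 -0.09579343  0.13203594] [-0.54701526 -1.9468263   8.87448798]
```

View pics/out1.png

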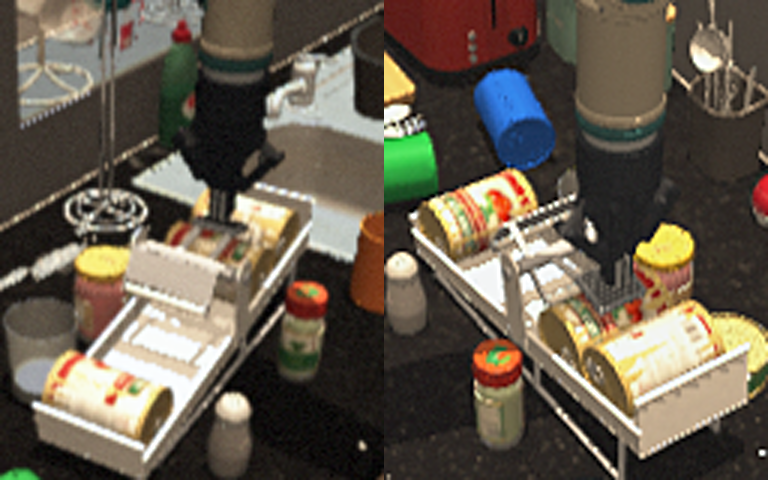

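The first tin lies at the lip, at (105,395) in the scene half, and the second is held back under the lever. I'll let the paddle up along the arc and wait.

Call:
{"name": "arm_command", "arguments": {
  "grip": [1,1,1,1,1,1,1,1,1,1,1,1,1,1,1,1,1,1,1,1],
  "delta_pos": [
    [0,0,-8],
    [0,0,-8],
    [2,0,-9],
    [3,0,-9],
    [5,0,-9],
    [5,0,-9],
    [5,0,-9],
    [4,0,-9],
    [0,0,-17],
    [0,0,-17],
    [0,0,0],
    [0,0,0],
    [0,0,0],
    [0,0,0],
    [0,0,0],
    [0,0,0],
    [0,0,0],
    [0,0,0],
    [0,0,0],
    [0,0,0]
  ],
  "roll": [0,0,0,0,0,0,0,0,0,0,0,0,0,0,0,0,0,0,0,0]
}}

```text
time_s: 9.9
tcp_pos: [0.495, -0.07, 0.2347]
eef_rot: [2.082, 2.353, 0.0]
force: [-0.2, 0.4, -0.5]
finger_gap: -0.0001
grip_force: 0.0
```

```bash
cat > base.py <<'E'
from h import *
from cell import r
# compare lever/gate region with the start picture
for n,(x,y,w,h) in dict(scene=(268,175,36,28),side=(228,200,50,28)).items():
    c=r.capture(n)["color"][y:y+h,x:x+w].astype(float);a=C[n]["color"][y:y+h,x:x+w].astype(float)
    d=C[n+"_d"]["color"][y:y+h,x:x+w].astype(float) if n+"_d" in C else np.load(n+"_d.npz")["color"][y:y+h,x:x+w].astype(float)
    print(n,"vs start",abs(c-a).mean().round(1),"vs pressed",abs(c-d).mean().round(1))
s=r.get_state();print(s["time_s"],s["tcp_pos"].round(4),s["force"].round(1))
E
python3 base.py
```

```text
scene vs start 25.0 vs pressed 58.2
side vs start 39.0 vs pressed 62.5
10.0 [ 0.495  -0.07    0.2347] [ 0.3 -0.5  0.5]
```

The lever is back at its shut pose; the remaining image difference is the different tin labels. Second press:

Call:
{"name": "arm_command", "arguments": {
  "grip": [1,1,1,1,1,1,1,1,1,1,1,1,1,1,1,1,1,1,1,1],
  "delta_pos": [
    [0,0,0],
    [0,0,0],
    [0,0,0],
    [0,0,0],
    [0,0,17],
    [0,0,17],
    [-4,0,9],
    [-5,0,9],
    [-5,0,9],
    [-5,0,9],
    [-3,0,9],
    [-2,0,9],
    [0,0,8],
    [0,0,8],
    [0,0,0],
    [0,0,0],
    [0,0,0],
    [0,0,0],
    [0,0,0],
    [0,0,0]
  ],
  "roll": [0,0,0,0,0,0,0,0,0,0,0,0,0,0,0,0,0,0,0,0]
}}

```text
time_s: 12.5
tcp_pos: [0.4998, -0.0997, 0.1324]
eef_rot: [2.081, 2.343, -0.002]
force: [-0.4, -10.6, 9.5]
finger_gap: 0.0004
grip_force: 6.0
```

Call:
{"name": "arm_command", "arguments": {
  "grip": [1,1,1,1,1,1,1,1],
  "delta_pos": [
    [0,0,1],
    [0,0,0],
    [0,0,0],
    [0,0,0],
    [0,0,0],
    [0,0,0],
    [0,0,0],
    [0,0,0]
  ],
  "roll": [0,0,0,0,0,0,0,0]
}}

```text
time_s: 13.5
tcp_pos: [0.4999, -0.0998, 0.1314]
eef_rot: [2.081, 2.343, -0.002]
force: [-0.4, -10.2, 9.9]
finger_gap: 0.0
grip_force: 6.1
```

```bash
python3 chk.py; python3 look.py out2
```

```text
scene front t0 [250, 252, 253] now [246, 237, 210]
scene back t0 [193, 172, 146] now [246, 247, 239]
scene gap t0 [250, 252, 253] now [222, 177, 122]
side front t0 [141, 134, 123] now [218, 209, 179]
side back t0 [200, 193, 183] now [227, 208, 187]
side gap t0 [242, 244, 245] now [202, 201, 189]
13.6 [ 0.4999 -0.0999  0.1314] [ -1.6 -11.7   8.3]
13.7 [ 0.49987078 -0.09987415  0.13138953] [ -0.56870417 -11.8493829    9.3662596 ]
```

View pics/out2.png

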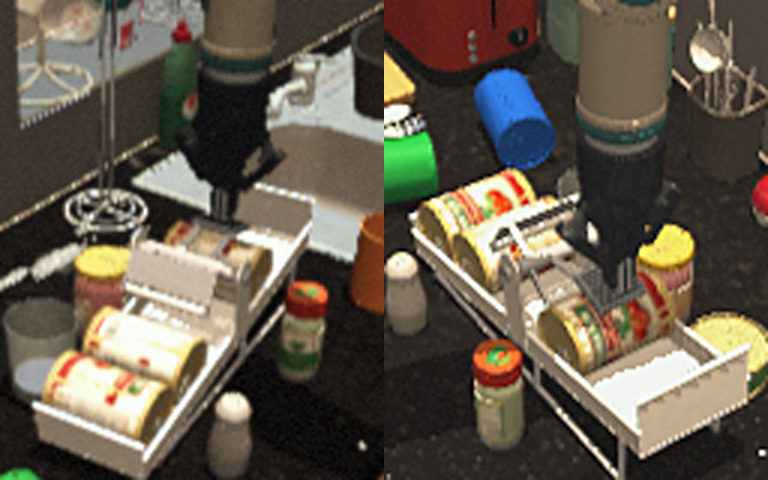

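Both tins lie in the tray, at (105,395) and (145,345), and the third is held back. I'll release, retreat and wait.

Call:
{"name": "arm_command", "arguments": {
  "grip": [1,1,1,1,1,1,1,1,1,1,1,1,1,1,1,1,1,1,1,1],
  "delta_pos": [
    [0,0,0],
    [0,0,0],
    [0,0,-8],
    [0,0,-8],
    [2,0,-9],
    [3,0,-9],
    [5,0,-9],
    [5,0,-9],
    [5,0,-9],
    [4,0,-9],
    [0,0,-20],
    [0,0,-30],
    [0,0,-20],
    [0,0,0],
    [0,0,0],
    [0,0,0],
    [0,0,0],
    [0,0,0],
    [0,0,0],
    [0,0,0]
  ],
  "roll": [0,0,0,0,0,0,0,0,0,0,0,0,0,0,0,0,0,0,0,0]
}}

```text
time_s: 16.2
tcp_pos: [0.495, -0.07, 0.2697]
eef_rot: [-2.082, -2.353, 0.0]
force: [0.9, 0.9, 0.0]
finger_gap: 0.0002
grip_force: 0.0
```

Call:
{"name": "arm_command", "arguments": {
  "grip": [1,1,1,1,1,1,1,1,1,1,1,1],
  "delta_pos": [
    [0,0,0],
    [0,0,0],
    [0,0,0],
    [0,0,0],
    [0,0,0],
    [0,0,0],
    [0,0,0],
    [0,0,0],
    [0,0,0],
    [0,0,0],
    [0,0,0],
    [0,0,0]
  ],
  "roll": [0,0,0,0,0,0,0,0,0,0,0,0]
}}

```text
time_s: 17.7
tcp_pos: [0.495, -0.0699, 0.2697]
eef_rot: [-2.082, -2.353, -0.0]
force: [-0.4, -0.3, 1.3]
finger_gap: 0.0
grip_force: 0.0
```

```bash
python3 base.py; python3 chk.py; python3 -c "
from cell import r
print(r.hand_in())"
```

```text
scene vs start 25.3 vs pressed 65.5
side vs start 38.5 vs pressed 63.3
17.8 [ 0.495  -0.07    0.2697] [ 0.4 -0.4 -0.2]
scene front t0 [250, 252, 253] now [246, 236, 208]
scene back t0 [193, 172, 146] now [241, 243, 234]
scene gap t0 [250, 252, 253] now [221, 176, 121]
side front t0 [141, 134, 123] now [218, 209, 178]
side back t0 [200, 193, 183] now [241, 223, 206]
side gap t0 [242, 244, 245] now [243, 245, 235]
17.9 [ 0.495  -0.07    0.2697] [0.4 0.8 0.1]
the job is handed in; nothing more can be done
None
```

I handed the job in at about 18 s: pictures show two tins in the tray with the third held back; the paddle coming up and the third tin reaching the shut gate I checked only by image comparison, and no verdict came back.

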